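# Slide a parts box onto the counting scale clear of its rails

### The job

Push the blue parts box with the yellow lid down the lane between the two red guide rails, in from the open end where it stands, until the whole box stands on the green weighing plate. Only push it with the fingers, never lift or tip it, and let neither the box nor the robot touch either rail at any time, since a touch spoils the weighing. Leave everything else on the bench where it is, and finish with the robot clear of the box.

Things in the scene. Friction and masses are not known exactly. Their poses are not given: they have to be found in the camera images.
- parts_box: the box to be weighed: closed blue plastic box with a yellow lid, 116 (its x) x 92 (its y) x 60 mm high, 0.3 to 0.7 kg, too wide to grip; origin at the centre of its underside. It starts on the bare front part of the scale's deck, short of the rails, a little to one side (up to 25 mm) and skewed (up to 0.3 rad), its x axis roughly along the lane
- lane: the counting scale: a fixed white deck 460 x 200 mm, 12 mm high. Origin on the bench surface; its x axis runs down the middle of the lane in the direction of travel, y to the left of travel. The deck reaches from x = -250 to +210 mm, y = -100 to +100 mm; the box slides on its flat level top (12 mm above the bench). The rails reach from x = -60 (mouth) to x = +200 mm. A low grey display, 110 x 50 x 35 mm high, stands outside the right-hand rail at x = 110, y = -135 mm
- weigh_plate (a point): centre of the green weighing plate, flush in the deck between the rails, on the deck's top, at x = +100, y = 0 mm of the lane; the plate is 160 mm long along the lane (x = 20 to 180 mm) and fills the width between the rails
- rail_left: red guide rail at the left of travel, 260 mm long, 12 mm thick, 20 mm high, its top 32 mm above the bench; origin under its middle, at x = 70, y = +65 mm of the lane. The gap between the two rails is 118 mm, so the centred 92 mm box has 13 mm free on each side
- rail_right: the same rail at the right of travel, at x = 70, y = -65 mm of the lane
- weighed_box: bystander: an already weighed box, grey with a white lid, 116 x 92 x 60 mm, standing past the end of the lane; origin under its centre
- tape_roll: bystander: roll of white tape lying flat, 100 mm across, 48 mm high; origin under its centre
- breaker: bystander: white two-pole circuit breaker, 80 x 36 x 69 mm high; origin under its centre
- screw_jar: bystander: jar with a black cap, 56 mm across, 75 mm high; origin under its centre
- screwdriver: bystander: screwdriver with an orange handle, lying on the bench, 200 mm long along its x axis, 26 mm high; origin under its middle
- brush: bystander: flat paint brush with a yellow handle lying on the bench along its x axis, 200 mm long, 42 mm wide, 20 mm high; origin under its middle
- pliers: bystander: pliers with orange grips lying flat along their x axis, 165 mm long, 60 mm wide, 18 mm high; origin under the pivot
Things that resemble listed ones, but are neither listed nor needed, are in the scene too. Leave any pink or purple look-alike of the parts_box alone.

How it is judged (in metres and radians):
On the way:
1. the box has entered the lane from its open end, between the rails (x of parts_box in the frame of lane between -0.105 and -0.02 m and y of parts_box in the frame of lane between -0.014 and 0.014 m and z of parts_box in the frame of lane between 0.006 and 0.02 m), for 0.05 s.
At the end, for the whole second after the job is handed in: The box stands flat and at rest on the green plate, its centre within 23 mm of the plate's centre along the lane (so the whole box is on the plate) and within 14 mm across it, turned less than 0.25 rad, touching neither rail (x of parts_box in the frame of weigh_plate between -0.023 and 0.023 m and y of parts_box in the frame of weigh_plate between -0.014 and 0.014 m and z of parts_box in the frame of lane between 0.009 and 0.015 m and angle between the x axis of parts_box and the x axis of lane, either way round below 0.25 rad and angle between parts_box's own z axis and vertical below 0.05 rad and linear speed of parts_box below 0.01 m/s and contact force between parts_box and rail_left below 0.2 N and contact force between parts_box and rail_right below 0.2 N).
It fails at once if the box touches a guide rail (contact force between parts_box and rail_left above 0.2 N or contact force between parts_box and rail_right above 0.2 N).
It fails at once if the robot touches a guide rail (contact force between any of the fingers, the arm and rail_left above 0.5 N or contact force between any of the fingers, the arm and rail_right above 0.5 N).
It fails at once if the box is lifted or tipped (height (world z) of parts_box above 0.02 m or angle between parts_box's own z axis and vertical above 0.12 rad).
It fails at once if the box is pushed off the deck (height (world z) of parts_box below 0.006 m).
It fails at once if one of the other things on the bench is moved (distance of any of weighed_box, tape_roll, breaker, screw_jar, screwdriver, brush, pliers from where it was at the start of the episode above 0.015 m).
It also fails if it takes over 66 s, if anything falls off the work surface, if the arm or the gripper's body presses on something with over 40 N, if the wrist force passes 120 N, or if a joint passes its speed limit or range.

### The arm

A 6-joint arm with a two-finger parallel gripper is mounted at the origin on the work surface. World frame = base frame: x ahead of the robot, y to its left, z up, the work surface at z = 0. Lengths are in mm, angles in rad, forces in N, time in s.
With the tool pointing down it reaches from about 350 to 925 mm from the base axis. Payload 6.4 kg.
Tool frame: the origin (TCP) lies on the centre line of the jaws, within the pads' length; the fingertips stand 11 mm ahead of it and the grasp point (between the pads) lies 8 mm behind it (robot.tcp_to_tips is the distance from the TCP to the fingertips, in mm); y points along the fingers, z is the direction in which the jaws open and shut, and the axes are right-handed (so a half turn about y gives the same grasp; the last joint's range is limited). The gripper opens to 94 mm and grips with 3 to 60 N. Pads are 16 mm wide; open, the fingers measure 119 mm over their backs; the gripper's body (75 mm by 177 mm) begins 78 mm behind the grasp point.
Start: joints at [0.965, 0.245, 1.558, -0, 1.339, -0.174], TCP at [272.028, 590.351, 216.455] pointing down, gripper open.
Joint ranges: [-3.13, 3.13], [-1.02, 2.26], [0.13, 2.54], [-0.95, 4.09], [0.21, 2.88], [-2.74, 2.74]. Speed limits (rad/s): [2.57, 2.57, 3.14, 3.14, 3.14, 3.14].

### API

Orientations are given as a unit quaternion [w, x, y, z].
In Python, from workcell import robot gives the robot as it stands. The module is installed in compiled form; this text tells all that it offers.
- The arm moves only by the shell command python3 -m crank 'ROWS' [FORCE]. ROWS is JSON, one flat list of numbers, 5 for each row, row after row: the opening, from 0 (shut) to 1 (fully open), then the shift along the tool's x, y, z as a fraction of full scale, then the turn about the tool's y as a fraction of full scale. A call has 1 to 12 rows; each row shifts and turns the commanded pose from where the row before left it, along the tool's axes as they then stand; what a row does not reach is not made up. Full scale, the value 1, is 10 cm for a shift and 0.5 rad for a turn. A row lasts 1/12 s, in which the tool goes at most 41.7 mm and 7.16 degrees, less where a joint would pass 70% of its speed; a pose out of reach is approached as far as the arm can. A call with a number of a shift or a turn outside -1 to 1 is refused whole. A call with a gripper value outside its range is refused whole. The fingers move at their own pace and stop on an object; FORCE is the grip in N (left out, the last holds). Time passes only in rows, so rows that do not move let the fingers close. It gives the time, the measured TCP pose, the force and the opening at its end, in the units of the state.
- robot.get_obs(): the state, without advancing time (a new reading comes with each control period).
- robot.grab_frame(name): name is "scene" or "top" or "wrist"; returns a dict with "img" (400x640x3 uint8, red, green, blue), "depth" (400x640 float32, mm along the optical axis (not along the pixel's ray), 0 where there is no reading), "camera_matrix" (3x3 intrinsics, pixels), "k1" (the pictures are not rectified: a ray, as slopes to the right and down, at radius r is drawn at 1 + k1 r^2 times it, then the intrinsics apply), "world_to_cam" (4x4, takes a point from world to camera coordinates). Camera axes: x right, y down, z forward; pixel columns grow to the right and rows downward; lengths in mm; the calibration is good to about 2 mm. A picture is of the moment at which its call begins.
- robot.finish_job(): hands the job in, once; it reports no verdict.
The state is a dict: "t": time; "joints": joint angles; "joint_velocities": joint speeds; "joint_torque": joint torques, N m; "tool_pos": TCP position; "tool_rot": TCP orientation; "ft_force": force on the tool from outside, world axes, zero at the start; "moment": the same for the moment, N m; "opening": finger opening in mm.
Only numpy, scipy, OpenCV 4.12 (cv2) and the standard library are available. Lean on these libraries where they do the work, as an engineer would, in place of code of your own. Each camera call takes 0.05 s, during which the arm holds its last target.

## Working session

There is one attempt and no reset: what is moved stays moved. The work goes in short steps, Python scripts to look and compute and a shell command to move; the robot and the scene stay as the last step left them, time stands still between calls to the robot, and variables do not carry over. Pictures are saved under pics/ and viewed, and the job is handed in when it is done.

```bash
mkdir -p pics; ls
cat > h.py <<'E'
import numpy as np, cv2
from workcell import robot
def grab(n,fn=None):
    f=robot.grab_frame(n)
    if fn: cv2.imwrite('pics/'+fn,f['img'][:,:,::-1])
    return f
def ray(f,uv):
    K=np.array(f['camera_matrix']);d=np.array([f['k1'],0,0,0,0],float)
    p=cv2.undistortPoints(np.array(uv,float).reshape(-1,1,2),K,d).reshape(-1,2)
    T=np.array(f['world_to_cam']);R=T[:3,:3];t=T[:3,3]
    c=-R.T@t
    D=np.c_[p,np.ones(len(p))]@R
    return c,D
def onplane(f,uv,z):
    c,D=ray(f,uv); s=(z-c[2])/D[:,2]
    return c+D*s[:,None]
def proj(f,P):
    T=np.array(f['world_to_cam'])
    r=cv2.projectPoints(np.array(P,float).reshape(-1,1,3),cv2.Rodrigues(T[:3,:3])[0],T[:3,3],np.array(f['camera_matrix']),np.array([f['k1'],0,0,0,0],float))[0]
    return r.reshape(-1,2)
E
python3 - <<'E'
from h import *
for n in ['scene','top','wrist']:
    f=grab(n,n+'0.png'); print(n,f['k1'],np.linalg.inv(f['world_to_cam'])[:3,3])
o=robot.get_obs(); print(o)
E
```

```text
pics
scene -0.08688151524155273 [1227.58113871  517.35983837  798.57741533]
top -0.002796363151991782 [ 389.83677621   10.28907573 1150.49999045]
wrist 0.0018703602171719926 [207.97635076 620.53886461 383.16332543]
{'t': 0.15, 'joints': array([ 9.64886203e-01,  2.45670213e-01,  1.55867559e+00, -1.60963442e-05,
        1.33868619e+00, -1.74117143e-01]), 'joint_velocities': array([ 0.00074769, -0.00236382, -0.00382345,  0.000834  , -0.00119394,
        0.00086982]), 'joint_torque': array([-4.44678490e-04, -4.16261065e+01, -3.14984214e+01,  6.85028709e-02,
        3.15599225e-02, -8.00853741e-05]), 'tool_pos': array([271.79104666, 589.98693726, 215.61928011]), 'tool_rot': array([-0.69021844,  0.69116399, -0.15166571,  0.15128899]), 'ft_force': array([0.38732353, 0.03558819, 0.2446349 ]), 'moment': array([-0.0186278 ,  0.01457598,  0.05829445]), 'opening': 94.31323892209572}
```

View pics/top0.png

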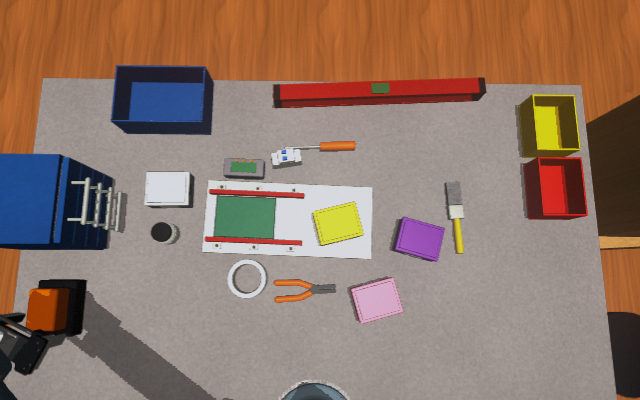

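View pics/scene0.png

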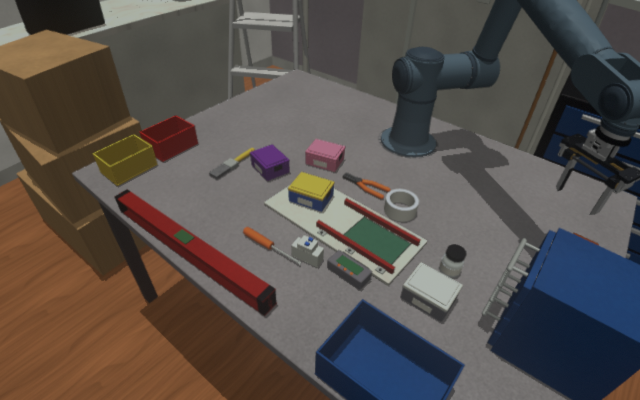

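View pics/wrist0.png

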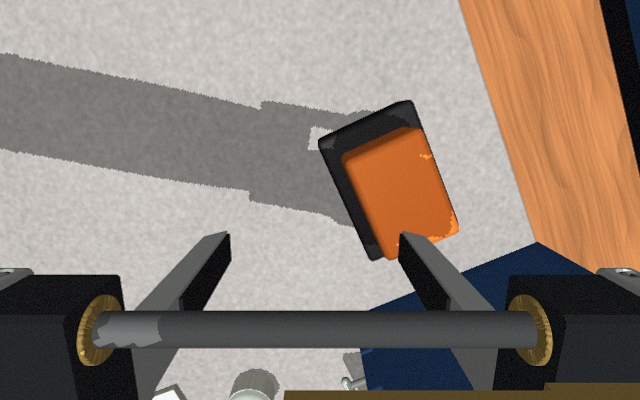

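The top picture shows the deck at px (203–372, 181–258), with the green plate at (245,217) and the mouth on the right. The yellow-lidded box is at (338,223) and the pushing direction is image-left. The purple box (420,239) and the pink box (377,299) are the look-alikes. The scene picture agrees with this.

```bash
cat > m.py <<'E'
from h import *
def big(mask,lo=50):
    cs,_=cv2.findContours(mask.astype(np.uint8),cv2.RETR_EXTERNAL,cv2.CHAIN_APPROX_NONE)
    return sorted([c for c in cs if cv2.contourArea(c)>lo],key=cv2.contourArea,reverse=True)
def rect(f,c,z):
    P=onplane(f,c.reshape(-1,2),z)[:,:2].astype(np.float32)
    (cx,cy),(w,h),a=cv2.minAreaRect(P)
    return np.array([cx,cy]),(w,h),a
def masks(f,roi):
    hsv=cv2.cvtColor(f['img'],cv2.COLOR_RGB2HSV); H,S,V=[hsv[...,i].astype(int) for i in range(3)]
    r=np.zeros(H.shape,bool); r[roi[1]:roi[3],roi[0]:roi[2]]=1
    return dict(y=r&(H>22)&(H<35)&(S>140)&(V>100),g=r&(H>55)&(H<90)&(S>90),r=r&((H<6)|(H>174))&(S>150)&(V>70),w=r&(S<25)&(V>205))
E
python3 - <<'E'
from m import *
f=grab('top')
print(onplane(f,[[200,220],[375,220],[290,180],[290,260]],12).round())
M=masks(f,(195,172,380,265))
for k,z in dict(y=72,g=12,r=32).items():
    for c in big(M[k]):
        print(k,cv2.contourArea(c),*rect(f,c,z))
f=grab('scene')
M=masks(f,(255,165,435,285))
for k,z in dict(y=72,g=12,r=32).items():
    for c in big(M[k]):
        print('s',k,cv2.contourArea(c),*rect(f,c,z))
E
```

```text
[[ 531.  314.   12.]
 [ 533. -166.   12.]
 [ 645.   70.   12.]
 [ 423.   67.   12.]]
y 1418.5 [517.9005127  -58.66730499] (89.96421813964844, 113.11627197265625) 14.17051887512207
g 2164.5 [540.3873291  193.00674438] (157.92701721191406, 108.47457885742188) 87.81836700439453
r 299.5 [474.42428589 164.65162659] (256.00042724609375, 11.41133975982666) 87.82757568359375
r 263.0 [603.63983154 159.51309204] (253.8612518310547, 10.586445808410645) 87.83319091796875
s y 676.0 [528.4331665  -51.22276306] (93.01869201660156, 112.77055358886719) 14.067459106445312
s g 145.5 [660.26391602 188.04452515] (65.5898666381836, 22.950529098510742) 87.7779541015625
s g 82.5 [562.56866455 236.75756836] (44.21841049194336, 67.9819564819336) 10.599807739257812
s r 193.5 [607.92822266 163.94888306] (251.91099548339844, 10.97184944152832) 87.63957977294922
s r 114.0 [479.70376587 167.74688721] (254.0921630859375, 9.251687049865723) 87.62848663330078
```

```bash
cat > lane.py <<'E'
from m import *
from scipy.spatial.transform import Rotation as Ro
A=np.radians(87.78); EX=np.array([np.cos(A),np.sin(A)]); EY=np.array([-EX[1],EX[0]])
O=np.array([539.0,162.1])-70*EX
def l2w(x,y): return O+x*EX+y*EY
def w2l(p): d=np.array(p)[:2]-O; return np.array([d@EX,d@EY])
def tool():
    o=robot.get_obs(); q=o['tool_rot']; return o,Ro.from_quat([q[1],q[2],q[3],q[0]]).as_matrix()
def plan(x,y,z,yaw=0,):
    """target tcp in lane frame (mm), z world; report shift fractions in tool axes & turn for tool z || lane EY"""
    o,R=tool(); p=o['tool_pos']
    d=np.r_[l2w(x,y),z]-p
    zt=R[:2,2]; ang=np.arctan2(zt[1],zt[0]); want=np.arctan2(EY[1],EY[0])+yaw
    e=(want-ang+np.pi/2)%np.pi-np.pi/2
    s=-1 if R[2,1]<0 else 1   # tool y down: turn about y positive = -yaw
    print('t',round(o['t'],2),'lane',w2l(p).round(1),'z',p[2].round(1),'open',round(o['opening'],1),'F',o['ft_force'].round(1))
    print('tooldown',R[:,1].round(3),'shift(tool frac)',(R.T@d/100).round(3),'turn frac',round(s*e/0.5,3),'yawerr',round(e,3))
    a=s*e; R2=R@Ro.from_rotvec([0,a,0]).as_matrix()
    print('shift if after turn',(R2.T@d/100).round(3))
def box(n=None):
    f=grab('top',n); M=masks(f,(195,150,400,280)); cs=big(M['y'],300)
    c,(w,h),a=rect(f,cs[0],72)
    if w<h: a+=90
    a=np.radians(a)-A; a=(a+np.pi/2)%np.pi-np.pi/2
    print('box lane',w2l(c).round(1),'yaw',round(a,3),'size',round(max(w,h),1),round(min(w,h),1)); return f
E
python3 - <<'E'
from lane import *
box(); plan(-129,110,216); print(tool()[1].round(3))
E
```

```text
box lane [-151.4   12.5] yaw 0.286 size 113.1 90.0
t 0.3 lane [487.4 283.5] z 216.1 open 94.0 F [-0.6  0.2  0.5]
tooldown [-0.    -0.001 -1.   ] shift(tool frac) [ 3.963e+00  4.000e-03 -5.030e+00] turn frac 2.356 yawerr -1.178
shift if after turn [6.164e+00 4.000e-03 1.735e+00]
[[ 0.908 -0.     0.418]
 [-0.418 -0.001  0.908]
 [-0.    -1.    -0.001]]
```

```bash
python3 -m crank '[0,0,0,0,0.2, 0,0,0,0,0.2, 0,0,0,0,0.2, 0,0,0,0,0.2, 0,0,0,0,0.2, 0,0,0,0,0.2, 0,0,0,0,0.2, 0,0,0,0,0.2, 0,0,0,0,0.2, 0,0,0,0,0.2, 0,0,0,0,0.2, 0,0,0,0,0.156]'
python3 - <<'E'
from lane import *
plan(-129,110,216); print(robot.get_obs()['joints'].round(2))
E
```

```text
t: 1.3
tool_pos: [272.0, 590.3, 216.3]
tool_rot: [-0.489, 0.489, -0.511, 0.511]
ft_force: [0.1, 0.5, -0.2]
opening: 17.4
t 1.3 lane [487.6 283.4] z 216.3 open 17.4 F [ 0.1  0.5 -0.2]
tooldown [-0. -0. -1.] shift(tool frac) [6.157e+00 4.000e-03 1.764e+00] turn frac -0.01 yawerr 0.005
shift if after turn [6.166e+00 4.000e-03 1.734e+00]
[ 0.96  0.25  1.56 -0.    1.34  1.01]
```

```bash
python3 -m crank '[0,0.25,0,0.07,0, 0,0.25,0,0.07,0, 0,0.25,0,0.07,0, 0,0.25,0,0.07,0, 0,0.25,0,0.07,0, 0,0.25,0,0.07,0, 0,0.25,0,0.07,0, 0,0.25,0,0.07,0, 0,0.25,0,0.07,0, 0,0.25,0,0.07,0, 0,0.25,0,0.07,0, 0,0.25,0,0.07,0]'
python3 - <<'E'
from lane import *
plan(-129,110,216); print(robot.get_obs()['joints'].round(2))
E
```

```text
t: 2.3
tool_pos: [344.3, 286.1, 216.5]
tool_rot: [-0.49, 0.49, -0.51, 0.51]
ft_force: [1.1, -1.6, -0.1]
opening: 0.4
t 2.3 lane [186.4 199.4] z 216.5 open 0.4 F [ 1.1 -1.6 -0.1]
tooldown [ 0.  0. -1.] shift(tool frac) [3.154 0.005 0.893] turn frac 0.0 yawerr -0.0
shift if after turn [3.154 0.005 0.894]
[ 0.44 -0.25  2.06 -0.    1.34  0.48]
```

```bash
python3 -m crank '[0,0.26,0,0.07,0, 0,0.26,0,0.07,0, 0,0.26,0,0.07,0, 0,0.26,0,0.07,0, 0,0.26,0,0.07,0, 0,0.26,0,0.07,0, 0,0.26,0,0.07,0, 0,0.26,0,0.07,0, 0,0.26,0,0.08,0, 0,0.26,0,0.08,0, 0,0.26,0,0.08,0, 0,0.26,0,0.08,0]'
python3 - <<'E'
from lane import *
plan(-129,110,49); print(robot.get_obs()['joints'].round(2)); box('a1.png')
E
```

```text
t: 3.3
tool_pos: [420.2, -29.3, 216.7]
tool_rot: [-0.49, 0.49, -0.51, 0.51]
ft_force: [0.2, 0.8, -0.4]
opening: -0.0
t 3.3 lane [-125.8  111.3] z 216.7 open -0.0 F [ 0.2  0.8 -0.4]
tooldown [ 0.001 -0.    -1.   ] shift(tool frac) [0.031 1.677 0.012] turn frac -0.001 yawerr 0.001
shift if after turn [0.031 1.677 0.012]
[-0.34 -0.33  2.11  0.    1.36 -0.3 ]
box lane [-151.7   12.4] yaw 0.282 size 112.8 89.7
```

View pics/a1.png

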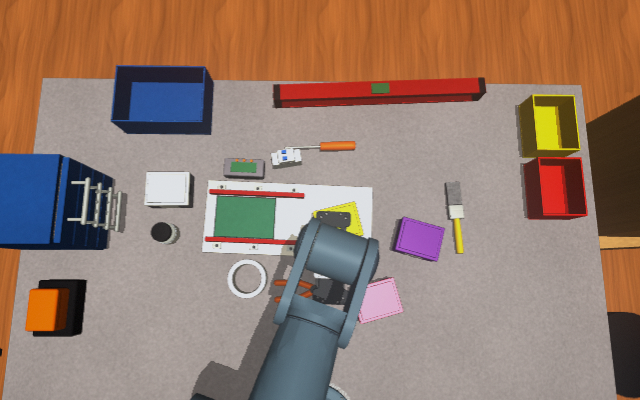

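The arm is beside the box on its left, and the lid is still partly visible at about (340,215). I'll lower the closed fingers next to the box.

```bash
python3 -m crank '[0,0.03,0.3,0.01,0, 0,0,0.3,0,0, 0,0,0.3,0,0, 0,0,0.3,0,0, 0,0,0.3,0,0, 0,0,0.18,0,0, 0,0,0,0,0, 0,0,0,0,0]'
python3 - <<'E'
from lane import *
plan(-129,79.5,49);  box(); grab('wrist','w2.png'); grab('scene','s2.png')
print(tool()[1].round(3))
E
```

```text
t: 4.02
tool_pos: [420.4, -30.6, 48.1]
tool_rot: [0.49, -0.49, 0.51, -0.509]
ft_force: [0.1, -0.5, 0.2]
opening: 0.4
t 4.02 lane [-127.2  111.1] z 48.1 open 0.4 F [ 0.1 -0.5  0.2]
tooldown [-0.002  0.001 -1.   ] shift(tool frac) [ 0.018 -0.009  0.316] turn frac -0.001 yawerr 0.0
shift if after turn [ 0.018 -0.009  0.316]
box lane [-151.4   12.5] yaw 0.285 size 113.1 89.9
[[-0.039  0.003  0.999]
 [-0.999 -0.001 -0.039]
 [ 0.001 -1.     0.003]]
```

View pics/w2.png

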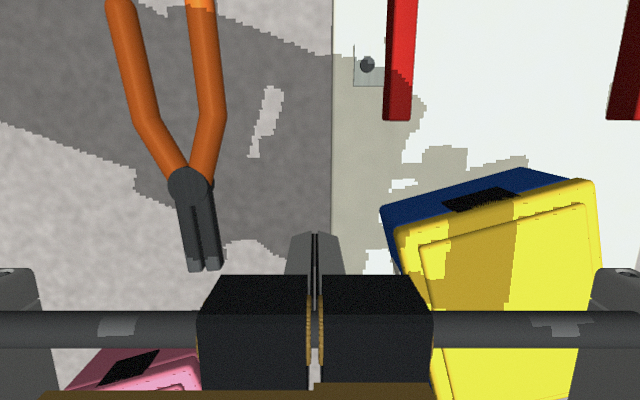

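View pics/s2.png

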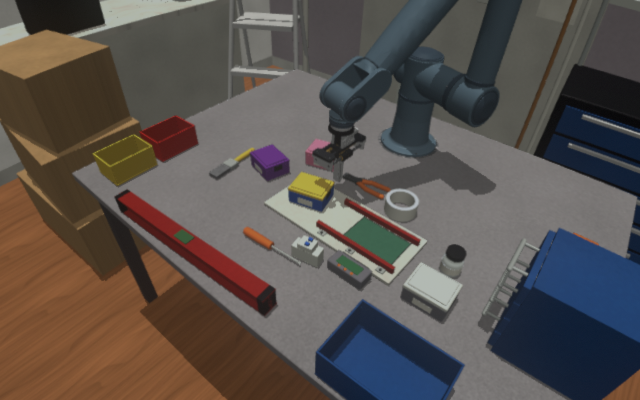

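The fingers are down beside the box's left-front corner, with tips near px (315,235). They are clear of the pliers (190,190) and the rail end (400,120). I'll push slowly to the right.

```bash
python3 -m crank '[0,0,0,0.07,0, 0,0,0,0.07,0, 0,0,0,0.07,0, 0,0,0,0.04,0, 0,0,0,0.03,0, 0,0,0,0.03,0, 0,0,0,0.03,0, 0,0,0,0.03,0, 0,0,0,0.03,0, 0,0,0,0.03,0, 0,0,0,0,0, 0,0,0,0,0]'
python3 - <<'E'
from lane import *
plan(-129,58.5,49);  box('a3.png')
E
```

```text
t: 5.17
tool_pos: [464.6, -32.9, 48.6]
tool_rot: [-0.49, 0.49, -0.509, 0.51]
ft_force: [-0.0, 0.7, -0.1]
opening: 0.7
t 5.17 lane [-127.7   66.8] z 48.6 open 0.7 F [-0.   0.7 -0.1]
tooldown [ 0.002 -0.001 -1.   ] shift(tool frac) [ 0.013 -0.004  0.083] turn frac -0.001 yawerr 0.0
shift if after turn [ 0.013 -0.004  0.083]
box lane [-176.6  -17.8] yaw 0.189 size 62.2 61.0
```

View pics/a3.png

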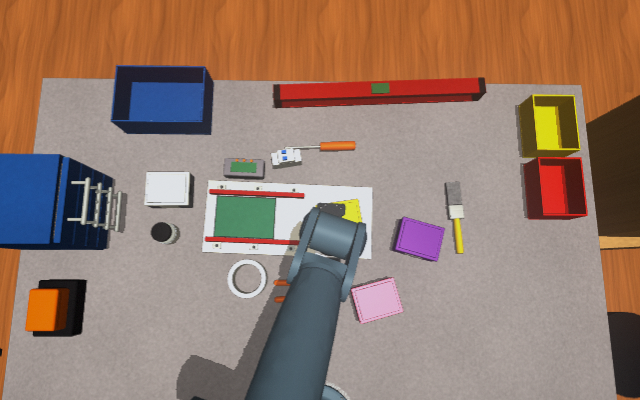

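Run:
```python
from lane import *
grab('wrist','w4.png'); f=grab('scene','s4.png')
cv2.imwrite('pics/s4c.png',cv2.resize(f['img'][160:280,250:440,::-1],None,fx=4,fy=4,interpolation=cv2.INTER_CUBIC))
```

```text
(no output)
```

View pics/w4.png

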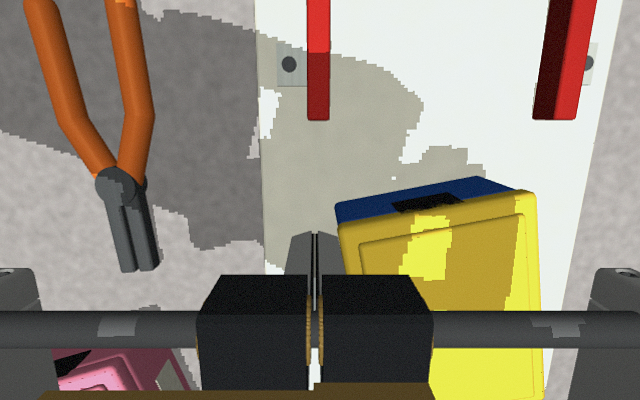

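View pics/s4c.png

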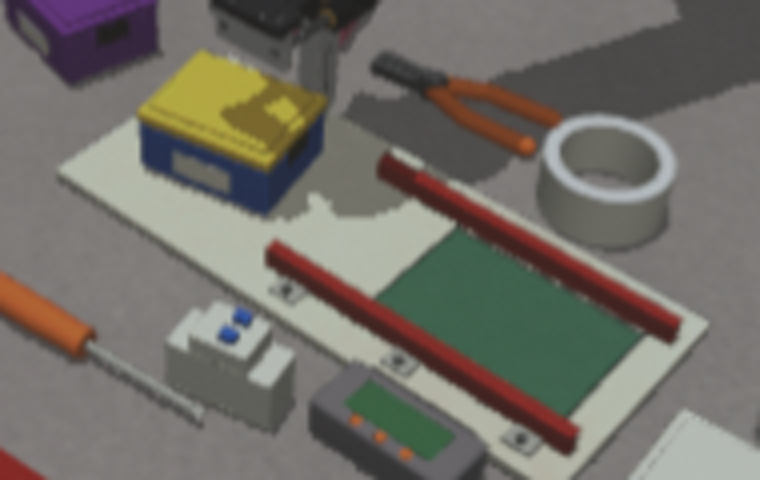

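In the wrist view, the lid's front edge runs from (338,226) to (535,192) and its right edge runs down to (543,390). The rail ends are at (318,119) and (553,119). The box is still turned left, so I'll measure it from this view.

```bash
cat >> lane.py <<'E'
def wrist(n=None):
    """lid front-left / front-right corners and front yaw from wrist image"""
    f=grab('wrist',n); M=masks(f,(0,100,640,400))['y']
    M=cv2.morphologyEx(M.astype(np.uint8),cv2.MORPH_CLOSE,np.ones((9,9)))
    c=big(M,500)[0].reshape(-1,2); P=onplane(f,c,72); L=np.array([w2l(p) for p in P])
    # front edge: for each lane-y bin, max lane-x
    pts=[]
    for y in np.arange(np.floor(L[:,1].min())+8,L[:,1].max()-8,3):
        s=L[abs(L[:,1]-y)<2]
        if len(s): pts.append(s[s[:,0].argmax()])
    pts=np.array(pts,np.float32)
    vx,vy,x0,y0=cv2.fitLine(pts,cv2.DIST_HUBER,0,.1,.1).ravel()
    res=np.abs((pts-[x0,y0])@np.array([-vy,vx]))
    yaw=np.arctan(-vx/vy)
    # right edge: min lane-y in box-rotated coords
    u=np.array([np.cos(yaw),np.sin(yaw)]);v=np.array([-u[1],u[0]])
    a=L@u;b=L@v
    fx=np.median(pts@u)
    i=[b[abs(a-t)<2].min() for t in np.arange(fx-55,fx-8,3) if (abs(a-t)<2).any()]
    j=[b[abs(a-t)<2].max() for t in np.arange(fx-30,fx-8,3) if (abs(a-t)<2).any()]
    r,l=np.median(i),np.median(j)
    ctr=u*(fx-58)+v*(r+46); ctr2=u*(fx-58)+v*(l-46)
    print('wrist: yaw',round(float(yaw),3),'ctr(right edge)',ctr.round(1),'ctr(left edge)',ctr2.round(1),'width',round(l-r,1),'fitres',res.max().round(1))
    R=masks(f,(0,0,640,200))['r']
    for c in big(R,300):
        Q=np.array([w2l(p) for p in onplane(f,c.reshape(-1,2),32)]); print('  rail end x',Q[:,0].min().round(1),'y',np.percentile(Q[:,1],[2,98]).round(1))
    return f
E
python3 - <<'E'
from lane import *
wrist()
E
```

```text
wrist: yaw 0.179 ctr(right edge) [-152.1    5.1] ctr(left edge) [-151.4    0.7] width 87.6 fitres 8.2
  rail end x -58.0 y [-70.7 -58.8]
  rail end x -57.8 y [58.6 69.8]
```

```bash
python3 -m crank '[0,0,0,-0.06,0, 0,-0.05,0,0,0, 0,-0.05,0,0,0, 0,0,0,0.03,0, 0,0,0,0.03,0, 0,0,0,0.02,0, 0,0,0,0.02,0, 0,0,0,0.02,0, 0,0,0,0.02,0, 0,0,0,0,0, 0,0,0,0,0]'
python3 - <<'E'
from lane import *
plan(-117,58.5,49);  wrist('w5.png')
E
```

```text
t: 6.28
tool_pos: [472.7, -23.2, 48.5]
tool_rot: [-0.49, 0.49, -0.509, 0.51]
ft_force: [-0.3, 0.2, -0.4]
opening: 0.1
t 6.28 lane [-117.7   59.1] z 48.5 open 0.1 F [-0.3  0.2 -0.4]
tooldown [ 0.001 -0.    -1.   ] shift(tool frac) [-0.007 -0.005  0.006] turn frac -0.001 yawerr 0.0
shift if after turn [-0.007 -0.005  0.006]
wrist: yaw 0.128 ctr(right edge) [-152.8   -1.5] ctr(left edge) [-150.8  -17. ] width 76.3 fitres 1.9
  rail end x -57.8 y [-70.7 -58.9]
  rail end x -57.6 y [58.4 69.7]
```

View pics/w5.png

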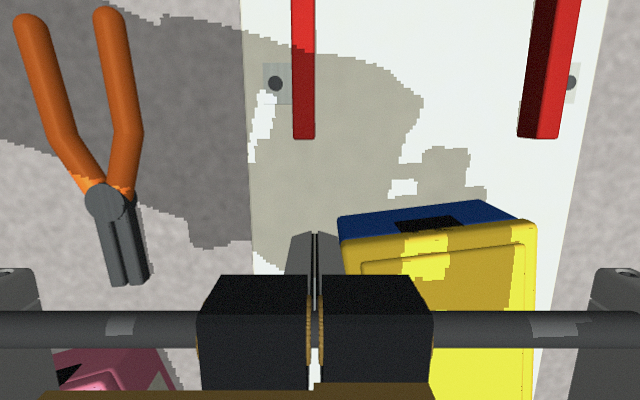

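The lid front edge now runs (342,240) to (537,222). Yaw is about 0.12 and the box is roughly centred. I'll back off, rise, move behind the box and open the fingers to about 50 mm.

```bash
python3 -m crank '[0,0,0,-0.1,0, 0,0,0,-0.2,0, 0,0,-0.3,0,0, 0,0,-0.3,0,0, 0,0,-0.3,0,0, 0,0,-0.3,0,0, 0,0,-0.2,0,0, 0.53,0.3,0,0,0, 0.53,0.3,0,0,0, 0.53,0.3,0,0,0, 0.53,0.3,0,0,0, 0.53,0,0,0,0]'
python3 - <<'E'
from lane import *
plan(-240,-1,49);  box('a6.png'); grab('wrist','w6.png')
E
```

```text
t: 7.33
tool_pos: [437.4, -145.6, 189.2]
tool_rot: [-0.489, 0.489, -0.51, 0.512]
ft_force: [0.7, 1.0, 0.6]
opening: 30.3
t 7.33 lane [-241.4   89.6] z 189.2 open 30.3 F [0.7 1.  0.6]
tooldown [ 0.002 -0.003 -1.   ] shift(tool frac) [-0.022  1.403  0.904] turn frac -0.01 yawerr 0.005
shift if after turn [-0.018  1.403  0.904]
box lane [-156.8   -5. ] yaw 0.129 size 114.1 90.5
```

View pics/a6.png

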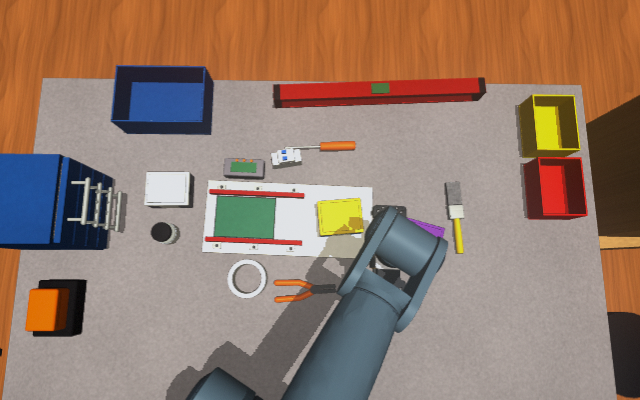

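View pics/w6.png

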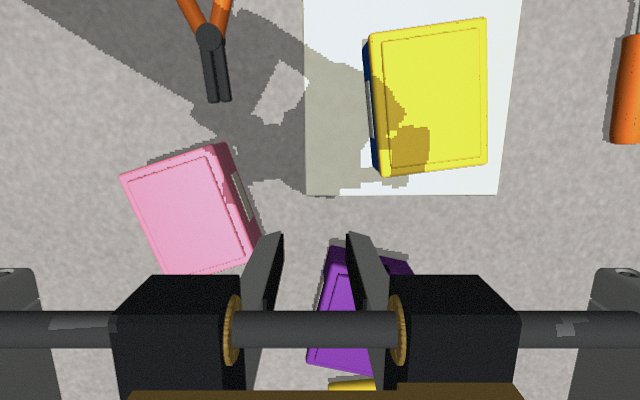

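```bash
cat >> lane.py <<'E'
def wfull(n=None,z=72):
    f=grab('wrist',n); M=masks(f,(0,0,640,400))['y']
    M=cv2.morphologyEx(M.astype(np.uint8),cv2.MORPH_CLOSE,np.ones((9,9)))
    c,(w,h),a=rect(f,big(M,500)[0],z)
    if w<h: a+=90
    a=np.radians(a)-A; a=(a+np.pi/2)%np.pi-np.pi/2
    print('wfull box lane',w2l(c).round(1),'yaw',round(a,3),'size',round(max(w,h),1),round(min(w,h),1))
E
python3 - <<'E'
from lane import *
box(); wfull()
plan(-240,-8,150,yaw=.11)
plan(-240,-8,49,yaw=.11)
E
```

```text
box lane [-156.8   -5. ] yaw 0.129 size 114.1 90.5
wfull box lane [-157.2   -4.1] yaw 0.129 size 112.2 90.0
t 7.53 lane [-236.8   89.8] z 188.4 open 46.7 F [-0.8  0.7 -0.2]
tooldown [ 0.  0. -1.] shift(tool frac) [0.032 0.384 0.978] turn frac -0.22 yawerr 0.11
shift if after turn [0.139 0.384 0.969]
t 7.53 lane [-236.8   89.8] z 188.4 open 46.7 F [-0.8  0.7 -0.2]
tooldown [ 0.  0. -1.] shift(tool frac) [0.032 1.394 0.978] turn frac -0.22 yawerr 0.11
shift if after turn [0.14  1.394 0.968]
```

Both cameras agree: box at (-157,-4.5), yaw 0.129. I'll line the two fingers up square behind it.

```bash
python3 -m crank '[0.53,0,0,0,-0.12, 0.53,0,0,0,-0.12, 0.53,0.04,0,0.3,0, 0.53,0.04,0,0.3,0, 0.53,0.04,0,0.3,0, 0.53,0.02,0,0.13,0, 0.53,0,0,0,0, 0.53,0,0,0,0]'
python3 - <<'E'
from lane import *
plan(-238,-14,49,yaw=.12)
box()
f=grab('wrist','w7.png')
E
```

```text
t: 8.2
tool_pos: [541.3, -145.9, 188.1]
tool_rot: [-0.52, 0.521, -0.479, 0.478]
ft_force: [-0.8, 0.2, -0.4]
opening: 49.8
t 8.2 lane [-237.7  -14.3] z 188.1 open 49.8 F [-0.8  0.2 -0.4]
tooldown [-0.001  0.    -1.   ] shift(tool frac) [ 0.003  1.391 -0.002] turn frac 0.004 yawerr -0.002
shift if after turn [ 0.003  1.391 -0.002]
box lane [-153.2   -4.6] yaw 0.124 size 106.8 90.4
```

View pics/w7.png

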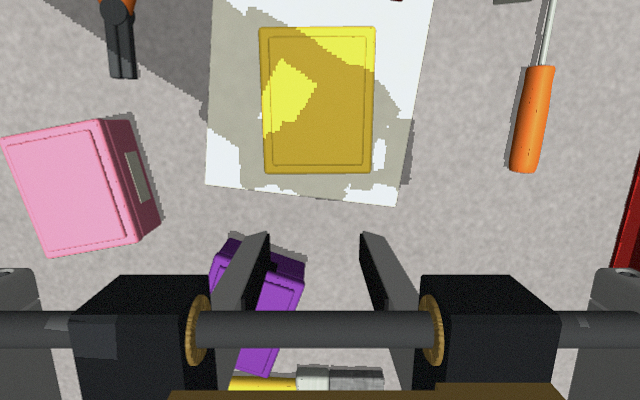

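The box sits square in front of the jaws at (318,100). I'll check the clearance to the purple box, at (255,300), before descending.

Run:
```python
from lane import *
f=grab('top')
im=cv2.imread('pics/top0.png'); hsv=cv2.cvtColor(im,cv2.COLOR_BGR2HSV); 
m=((hsv[...,0]>125)&(hsv[...,0]<155)&(hsv[...,1]>100)); m[:, :380]=0
c=big(m)[0]
for z in (0,60):
    Q=np.array([w2l(p) for p in onplane(f,c.reshape(-1,2),z)]); i=Q[:,0].argmax(); print(z,Q[i],Q.max(0),Q.min(0))
```

```text
0 [-316.82108915   64.18939737] [-316.82108915   95.43622572] [-450.94333213  -20.63312641]
60 [-304.86040966   68.30836645] [-304.86040966   97.92563399] [-431.98801149  -12.09055762]
```

```bash
python3 -m crank '[0.53,0,0.3,0,0, 0.53,0,0.3,0,0, 0.53,0,0.3,0,0, 0.53,0,0.3,0,0, 0.53,0,0.19,0,0, 0.53,0,0,0,0, 0.53,0,0,0,0]'
python3 - <<'E'
from lane import *
plan(-222,-13,49,yaw=.12)
wfull('w8.png'); box()
E
```

```text
t: 8.93
tool_pos: [540.3, -146.9, 49.1]
tool_rot: [-0.52, 0.52, -0.48, 0.479]
ft_force: [0.7, -0.1, 1.2]
opening: 49.8
t 8.93 lane [-238.7  -13.3] z 49.1 open 49.8 F [ 0.7 -0.1  1.2]
tooldown [-0.002  0.001 -1.   ] shift(tool frac) [-0.167  0.001  0.017] turn frac -0.001 yawerr 0.001
shift if after turn [-0.167  0.001  0.017]
wfull box lane [-168.2   -8. ] yaw 0.127 size 87.8 87.1
box lane [-150.2   -4.2] yaw 0.129 size 100.9 90.3
```

View pics/w8.png

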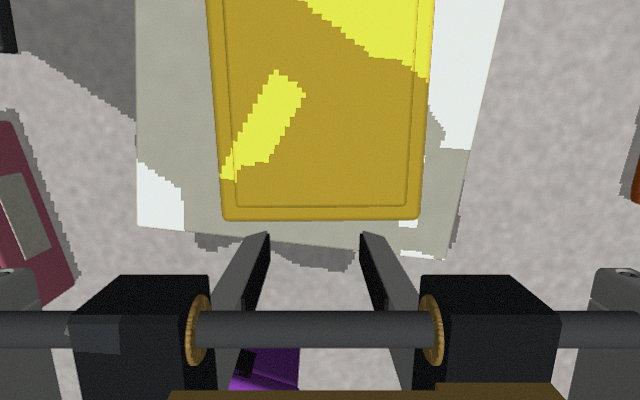

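The rear lid edge at (225–420, 218) is parallel to the jaws. I'll push along the box's own axis.

```bash
python3 -m crank '[0.53,-0.05,0,0,0, 0.53,-0.05,0,0,0, 0.53,-0.03,0,0,0, 0.53,-0.03,0,0,0, 0.53,-0.03,0,0,0, 0.53,-0.04,0,0,0, 0.53,-0.04,0,0,0, 0.53,-0.04,0,0,0, 0.53,-0.04,0,0,0, 0.53,-0.04,0,0,0, 0.53,0,0,0,0, 0.53,0,0,0,0]'
python3 - <<'E'
from lane import *
plan(-222,-13,49,yaw=.12)
wfull('w9.png'); box('a9.png')
E
```

```text
t: 10.03
tool_pos: [538.9, -108.4, 49.9]
tool_rot: [0.52, -0.519, 0.479, -0.48]
ft_force: [1.0, -2.9, 1.9]
opening: 49.7
t 10.03 lane [-200.3  -10.4] z 49.9 open 49.7 F [ 1.  -2.9  1.9]
tooldown [ 0.002 -0.    -1.   ] shift(tool frac) [0.219 0.009 0.   ] turn frac -0.001 yawerr 0.0
shift if after turn [0.219 0.009 0.   ]
wfull box lane [-136.7   -5.1] yaw 0.119 size 101.3 87.1
box lane [-111.9   -1.2] yaw -1.526 size 89.5 76.3
```

View pics/w9.png

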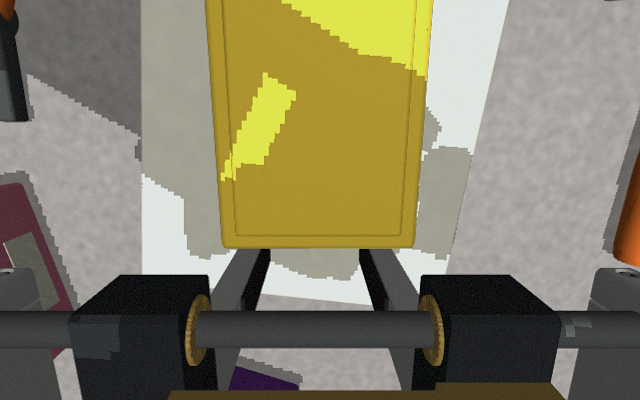

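View pics/a9.png

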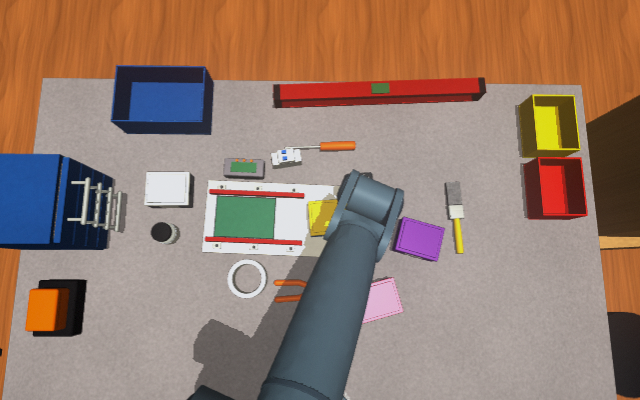

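The fingers are in full contact with the rear face. Estimated centre is about (-134,-3), yaw 0.12. I'll continue on an arc that takes out the yaw and the offset.

```bash
python3 -m crank '[0.53,-0.04,0,-0.002,0.01, 0.53,-0.04,0,-0.002,0.01, 0.53,-0.04,0,-0.002,0.01, 0.53,-0.04,0,-0.002,0.01, 0.53,-0.04,0,-0.002,0.01, 0.53,-0.04,0,-0.002,0.01, 0.53,-0.04,0,-0.002,0.01, 0.53,-0.04,0,-0.002,0.01, 0.53,-0.04,0,-0.002,0.01, 0.53,-0.04,0,-0.002,0.01, 0.53,0,0,0,0.01, 0.53,0,0,0,0.01]'
python3 - <<'E'
from lane import *
plan(-160,-4,49,yaw=0.06)
wfull('w10.png'); box('a10.png')
f=grab('scene')
cv2.imwrite('pics/s10c.png',cv2.resize(f['img'][160:280,250:440,::-1],None,fx=4,fy=4,interpolation=cv2.INTER_CUBIC))
E
```

```text
t: 11.13
tool_pos: [533.5, -67.7, 49.1]
tool_rot: [0.505, -0.505, 0.495, -0.494]
ft_force: [0.8, -1.0, 1.7]
opening: 49.7
t 11.13 lane [-159.8   -3.4] z 49.1 open 49.7 F [ 0.8 -1.   1.7]
tooldown [-0.001  0.001 -1.   ] shift(tool frac) [0.002 0.001 0.006] turn frac -0.001 yawerr 0.0
shift if after turn [0.002 0.001 0.006]
wfull box lane [-95.8  -1.8] yaw 0.066 size 100.9 87.2
box lane [-66.2   0.8] yaw -1.518 size 89.4 62.9
```

View pics/w10.png

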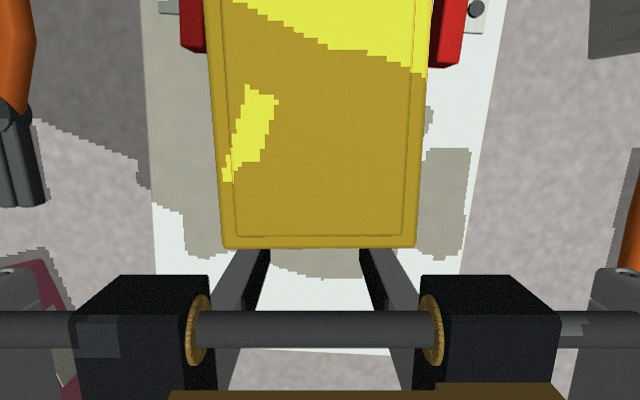

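View pics/s10c.png

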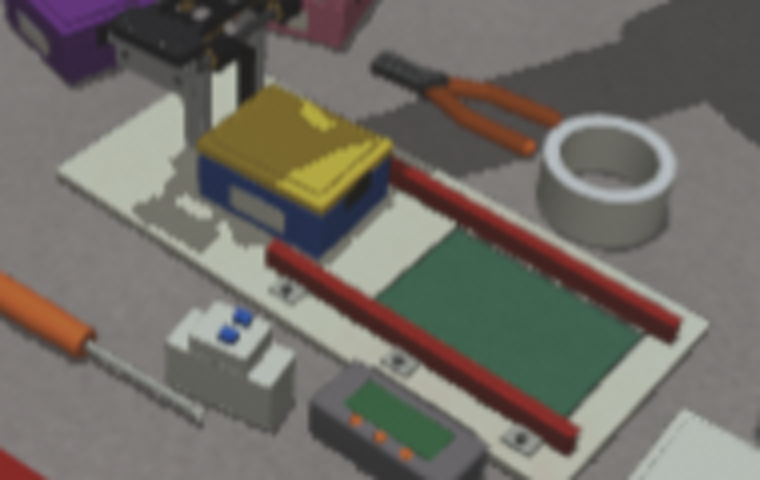

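View pics/a10.png

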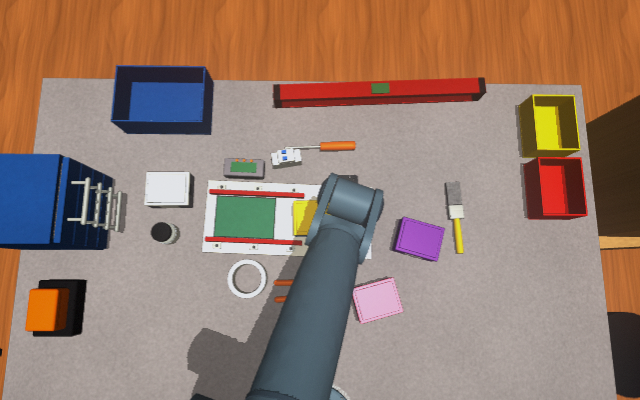

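The box has entered the mouth, with visible gaps to both rail ends at (193,50) and (448,65). Centre y is about 0.5 and yaw 0.06. I'll continue.

```bash
python3 -m crank '[0.53,-0.04,0,-0.002,0.01, 0.53,-0.04,0,-0.002,0.01, 0.53,-0.04,0,-0.002,0.01, 0.53,-0.04,0,-0.002,0.01, 0.53,-0.04,0,-0.002,0.01, 0.53,-0.04,0,-0.002,0.01, 0.53,-0.04,0,-0.002,0.01, 0.53,-0.04,0,-0.002,0.01, 0.53,-0.04,0,-0.002,0.01, 0.53,-0.04,0,-0.002,0.01, 0.53,0,0,0,0.01, 0.53,0,0,0,0.01]'
python3 - <<'E'
from lane import *
plan(-120,0,49,yaw=0.0)
wfull('w11.png'); box('a11.png')
E
```

```text
t: 12.28
tool_pos: [532.2, -28.1, 49.7]
tool_rot: [0.49, -0.49, 0.51, -0.51]
ft_force: [0.2, 0.2, -0.3]
opening: 49.9
t 12.28 lane [-120.3   -0.6] z 49.7 open 49.9 F [ 0.2  0.2 -0.3]
tooldown [ 0.001  0.001 -1.   ] shift(tool frac) [-0.003  0.007 -0.006] turn frac -0.001 yawerr 0.001
shift if after turn [-0.003  0.007 -0.006]
wfull box lane [-56.1  -2.4] yaw 0.005 size 101.0 87.6
box lane [-19.6  -1.1] yaw 1.559 size 89.2 47.9
```

View pics/w11.png

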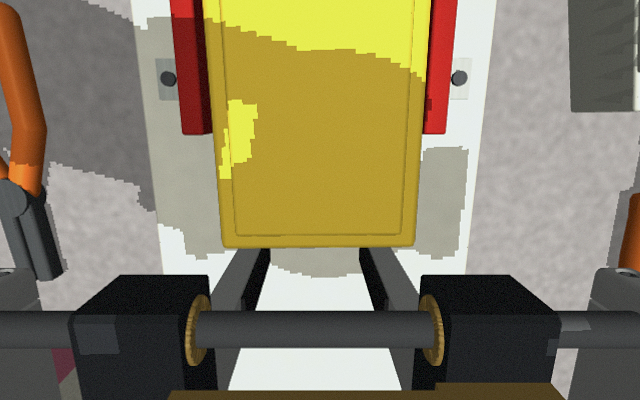

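Yaw is now about 0 and centre y about -1.5. I'll go straight on with a slight left bias.

```bash
python3 -m crank '[0.53,-0.04,0,-0.001,0, 0.53,-0.05,0,-0.001,0, 0.53,-0.05,0,-0.001,0, 0.53,-0.05,0,-0.001,0, 0.53,-0.05,0,-0.001,0, 0.53,-0.05,0,-0.001,0, 0.53,-0.05,0,-0.001,0, 0.53,-0.05,0,-0.001,0, 0.53,-0.05,0,-0.001,0, 0.53,-0.04,0,-0.001,0, 0.53,-0.02,0,0,0, 0.53,0,0,0,0]'
python3 - <<'E'
from lane import *
plan(34,0,49,yaw=0.0)
wfull('w12.png'); box('a12.png')
E
```

```text
t: 13.38
tool_pos: [533.1, 22.0, 49.6]
tool_rot: [0.49, -0.49, 0.51, -0.51]
ft_force: [-0.3, -1.7, 1.2]
opening: 49.9
t 13.38 lane [-70.2   0.4] z 49.6 open 49.9 F [-0.3 -1.7  1.2]
tooldown [ 0.001  0.001 -1.   ] shift(tool frac) [-1.042  0.007  0.004] turn frac 0.0 yawerr -0.0
shift if after turn [-1.042  0.007  0.004]
wfull box lane [-6.3 -1.8] yaw -0.0 size 101.1 87.4
box lane [37.9 -0.2] yaw 1.569 size 90.3 32.5
```

View pics/w12.png

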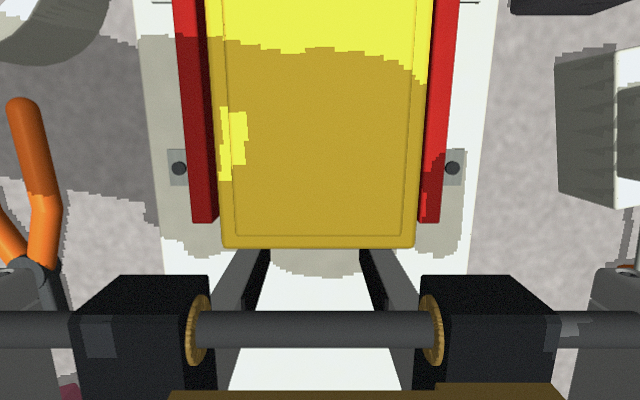

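```bash
python3 -m crank '[0.53,-0.04,0,0,0, 0.53,-0.05,0,0,0, 0.53,-0.05,0,-0.001,0, 0.53,-0.05,0,0,0, 0.53,-0.05,0,-0.001,0, 0.53,-0.05,0,0,0, 0.53,-0.05,0,-0.001,0, 0.53,-0.05,0,0,0, 0.53,-0.05,0,-0.001,0, 0.53,-0.04,0,0,0, 0.53,-0.02,0,0,0, 0.53,0,0,0,0]'
python3 - <<'E'
from lane import *
plan(32,0,49,yaw=0.0)
wfull('w13.png'); box('a13.png')
E
```

```text
t: 14.48
tool_pos: [534.3, 72.2, 49.3]
tool_rot: [0.49, -0.49, 0.51, -0.509]
ft_force: [-1.3, -0.2, -0.0]
opening: 49.7
t 14.48 lane [-20.    1.2] z 49.3 open 49.7 F [-1.3 -0.2 -0. ]
tooldown [-0.     0.001 -1.   ] shift(tool frac) [-0.52   0.004  0.012] turn frac 0.0 yawerr -0.0
shift if after turn [-0.52   0.004  0.012]
wfull box lane [43.9 -1.3] yaw -0.0 size 100.9 87.5Traceback (most recent call last):
  File "<stdin>", line 3, in <module>
  File "lane.py", line 22, in box
    c,(w,h),a=rect(f,cs[0],72)
                     ~~^^^
IndexError: list index out of range
```

View pics/w13.png

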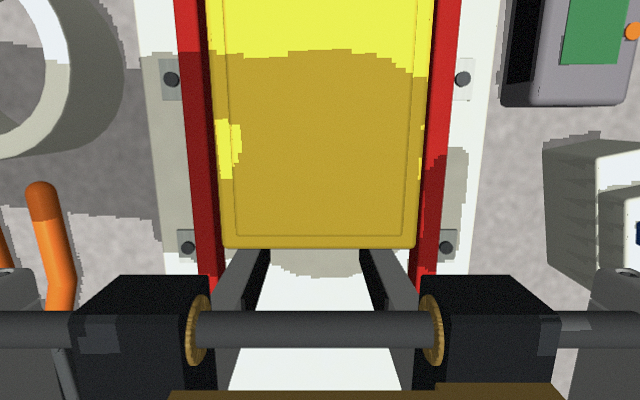

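The box is straight and centred between the rails. This should be the last stretch of pushing.

```bash
python3 -m crank '[0.53,-0.04,0,0,0, 0.53,-0.05,0,0,0, 0.53,-0.05,0,0,0, 0.53,-0.05,0,0,0, 0.53,-0.05,0,0,0, 0.53,-0.05,0,0,0, 0.53,-0.05,0,0,0, 0.53,-0.05,0,0,0, 0.53,-0.05,0,0,0, 0.53,-0.04,0,0,0, 0.53,-0.03,0,0,0, 0.53,0,0,0,0]'
python3 -m crank '[0.53,0.03,0,0,0, 0.53,0.1,0,0,0, 0.53,0.2,0,0,0, 0.53,0.2,0,0,0, 0.53,0,-0.3,0,0, 0.53,0,-0.3,0,0, 0.53,0,-0.3,0,0, 0.53,0,-0.3,0,0, 0.53,0.3,0,0,0, 0.53,0.3,0,0,0, 0.53,0,0,0,0, 0.53,0,0,0,0]'
python3 - <<'E'
from lane import *
plan(32,0,49,yaw=0.0)
wfull('w14.png'); grab('top','a14.png')
E
```

```text
t: 15.58
tool_pos: [536.6, 123.2, 49.5]
tool_rot: [0.491, -0.49, 0.51, -0.509]
ft_force: [0.1, -1.1, 0.3]
opening: 49.5
t: 16.58
tool_pos: [531.7, 8.2, 169.2]
tool_rot: [0.49, -0.489, 0.511, -0.51]
ft_force: [-0.7, 0.4, 0.8]
opening: 49.6
t 16.58 lane [-84.1   1.3] z 169.2 open 49.6 F [-0.7  0.4  0.8]
tooldown [-0.     0.001 -1.   ] shift(tool frac) [-1.16   1.203  0.009] turn frac -0.007 yawerr 0.003
shift if after turn [-1.16   1.203  0.013]
wfull box lane [52.5 -1.6] yaw 1.567 size 89.2 26.3
```

View pics/a14.png

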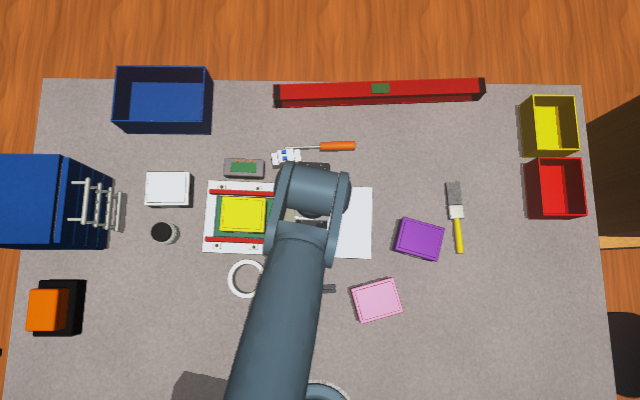

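View pics/w14.png

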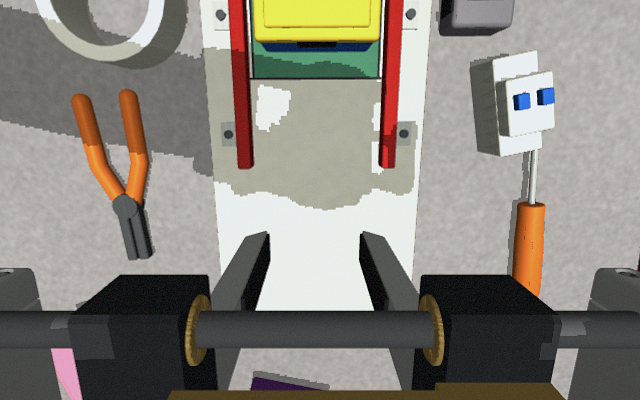

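The box stands on the green plate, with a green strip at (315,60) in front of its rear edge and gaps to both rails. I'll back the arm further out for a clean measurement.

```bash
python3 -m crank '[0.53,0.3,0,0,0, 0.53,0.3,0,0,0, 0.53,0.3,0,0,0, 0.53,0,0,0,0, 0.53,0,0,0,0]'
python3 - <<'E'
from lane import *
box('a15.png'); f=grab('scene')
cv2.imwrite('pics/s15c.png',cv2.resize(f['img'][150:300,250:450,::-1],None,fx=4,fy=4,interpolation=cv2.INTER_CUBIC))
# bystander change vs start
a=cv2.imread('pics/top0.png').astype(int); b=cv2.imread('pics/a15.png').astype(int)
d=(abs(a-b).max(2)>60); d[:, :150]=0; d[:,560:]=0
for c in big(d,8): print(cv2.boundingRect(c))
E
```

```text
t: 17.1
tool_pos: [528.4, -80.5, 169.0]
tool_rot: [0.49, -0.49, 0.51, -0.51]
ft_force: [-0.6, 1.2, 0.2]
opening: 49.9
box lane [96.9  0.1] yaw -0.001 size 116.1 90.9
(247, 159, 156, 241)
(219, 196, 48, 38)
(150, 348, 34, 52)
(351, 285, 14, 28)
(207, 393, 15, 7)
```

View pics/s15c.png

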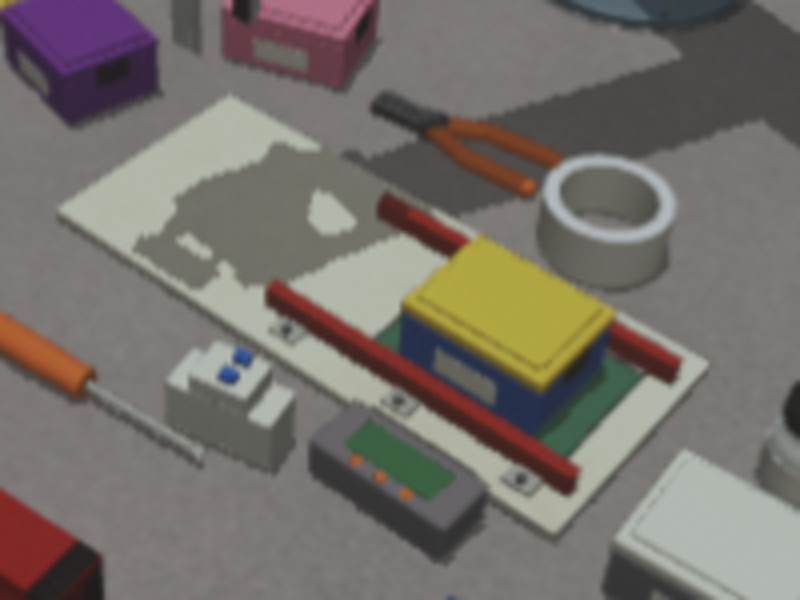

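View pics/a15.png

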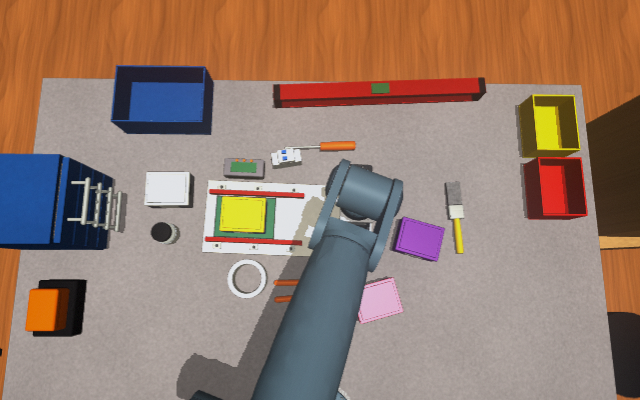

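The box measures at (96.9, 0.1) mm in the lane with yaw 0.00, and there is green on both ends at px (243,214). The bystanders are where they were, so I'll hand in.

```bash
python3 -c "
from workcell import robot
print(robot.finish_job())"
```

```text
the job is handed in; nothing more can be done
None
```

The parts box stands wholly on the green weighing plate and the job is handed in. The robot's clock read 17.1 s at the last move, against the 66 s limit; the hand-in gave no verdict.

**What I did:** I nudged the box's left side twice with the closed fingers, which took most of the skew out and brought it near the middle. Then I pushed its rear face with the two fingers about 50 mm apart, along a gentle arc into the mouth and straight down the lane. Finally I backed out along the lane, raised the tool and moved it clear.

**Last checks:**
- **Box position:** the top camera put the box centre at (96.9, 0.1) mm in the lane, yaw 0.00. That is 3 mm short of the plate's centre along the lane and centred across it.
- **Rails:** I saw a gap to both rails in every picture taken in the lane. The forces I read after each move stayed within a few newtons. I had no direct reading of rail contact, so this rests on the pictures and those forces.
- **Other things on the bench:** comparing the first and last top pictures showed changes only where the box, the arm and its shadow are. The pliers were partly hidden by the arm in the last top picture; the scene picture shows them where they were.

**Disagreements:**
- The scene camera's positions came out 5–10 mm off the top camera's, probably because the visible side faces were included. I used it only to look, not to measure.
- While pushing, the wrist camera put the box up to 5 mm further along and 2 mm further to the right than the finger position or the top camera did, because part of the lid was out of view.

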